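# Open the battery cage by its thumb latch

### The arm

A 6-joint arm with a two-finger parallel gripper is mounted at the origin on the work surface. World frame = base frame: x ahead of the robot, y to its left, z up, the work surface at z = 0. Lengths are in m, angles in rad, forces in N, time in s.
With the tool pointing down it reaches from about 0.425 to 1.125 m from the base axis. Payload 14.9 kg.
Tool frame: the origin (TCP) lies on the centre line of the jaws, within the pads' length; the fingertips stand 17 mm ahead of it and the grasp point (between the pads) lies 2 mm behind it; z points along the fingers, y is the line along which they close (so a half turn about z gives the same grasp; the last joint's range is limited). The gripper opens to 91 mm and grips with 3 to 60 N. Pads are 32 mm wide; open, the fingers measure 118 mm over their backs; the gripper's body (76 mm by 178 mm) begins 60 mm behind the grasp point.
Start: joints at [-1.29, 0.379, 1.734, -0, 1.028, -0.033], TCP at [0.216, -0.666, 0.231] pointing down, gripper open.
Joint ranges: [-2.77, 2.77], [-0.74, 2.19], [0, 2.66], [-1.06, 4.2], [0.31, 2.87], [-3.08, 3.08]. Speed limits (rad/s): [1.89, 1.89, 2.39, 3.14, 3.14, 3.14].

### API

Orientations are given as [roll, pitch, yaw] about the fixed x, y, z axes, in that order (R = Rz(yaw) Ry(pitch) Rx(roll)).
In Python, from cell import sense, snapshot, camera_params, sign_off, outline_of gives the robot as it stands.
- The arm moves only by the shell command python3 -m handwheel 'ROWS' [OPENING]. ROWS is a JSON object of lists of equal length, an entry for each row: "offset": the shift along the tool's x, y, z each as a share of 800 mm, from -1 to 1, a list of three; "rotation": the turn, a rotation vector about the tool's x, y, z each as a share of pi rad, from -1 to 1, a list of three. A call has 1 to 5 rows; each row is the pose to reach, as a shift and turn from the pose commanded when the call began, along the tool's axes at that moment, turning the shorter way round; what a row does not reach only later rows make up. A row lasts 1/10 s, in which the tool goes at most 50 mm and 8.59 degrees, less where a joint would pass 70% of its speed; a pose out of reach is approached as far as the arm can. A call with a number of a shift or a turn outside -1 to 1 is refused whole. A call with a gripper value outside its range is refused whole. OPENING is the gripper's target within -1 to 1 (fully open at 1, half-way at 0, shut at -1), set as the call begins (- or left out, the last holds). The fingers move at their own pace and stop on an object; the grip force is fixed at half the most. Time passes only in rows, so rows that repeat a pose let the fingers close. It gives the time, the measured TCP pose, the force, the opening and the grip force at its end, in the units of the state.
- sense(): the state, without advancing time (a new reading comes with each control period).
- snapshot(name): name is "side" or "top"; returns (picture, depth): 420x560x3 uint8, blue, green, red; 420x560 float32, m along the optical axis (not along the pixel's ray), 0 where there is no reading.
- camera_params(name): a dict with "mtx" (3x3 intrinsics, pixels), "camera_from_world" (4x4, takes a point from world to camera coordinates). Camera axes: x right, y down, z forward; pixel columns grow to the right and rows downward; lengths in m; the calibration is good to about 2 mm. A picture is of the moment at which its call begins. camera_params takes no time and is no camera call.
- sign_off(): hands the job in; it is judged then, once.
Trained networks look in the newest picture that a camera, given by its name, has taken for a name from the list of things; names that differ only in an ending like _2 or _b are one class to them, and where a whole thing is asked for, a point or a joint stands for the part that bears it (a point fixed in the world has none). Each returns a list of dicts, best first, with "conf" (0 to 1); they miss things now and then, are a little off and sometimes report something else, mostly with a low value. They report only what shows in the picture. A call takes as long as a camera call.
- outline_of(camera, name): "region" (420x560 bool, what is visible of it) and "centre" ([column, row] in pixels, amid what is visible of it).
The state is a dict: "time_s": time; "q": joint angles; "dq": joint speeds; "effort": joint torques, N m; "eef_pos": TCP position; "ee_rot": TCP orientation; "contact_force": force on the tool from outside, world axes, zero at the start; "wrist_torque": the same for the moment, N m; "width": finger opening in m; "finger_force": force on a finger pad.
Only numpy, scipy, OpenCV 4.12 (cv2) and the standard library are available. Lean on these libraries where they do the work, as an engineer would, in place of code of your own. Each camera call takes 0.05 s, during which the arm holds its last target. There are 200 camera calls.

### The job

Press the red thumb lever of the battery cage down gently until its latch bar is lifted out of the yellow catch, then, with the fingers still in the pull bow, swing the gate wide open, to about a right angle, without flinging it, and let go so that the bar falls back level. The catch sits at a different height every time and the lever bends easily, so feel for the buffer instead of forcing the lever down, never wrench the gate against the catch, and leave everything else on the bench and in the cage alone.

Things in the scene. Friction and masses are not known exactly. Their poses are not given: they have to be found in the camera images.
- cage: grey steel wire cage for spare laptop batteries, fixed to the bench: 180 deep (x), 350 wide (y), 200 high. Origin on the bench under the middle of its open front; x points into the cage, y to the hinge side, z up. The gate closes the front. It stands turned by a different yaw each time.
- gate (a joint): the cage's gate, an aluminium frame with wires, 278 wide, 12 thick, from 12 to 194 above the bench, on an upright hinge at its y-end: 0 shut, grows to 1.65 rad as its free edge swings out of the cage front towards the robot side (seen from above it turns clockwise). A mildly stiff hinge (about 0.12 N m plus drag): it stays where it is left.
- gate_hinge (a point): on the gate's upright hinge axis, 190 above the bench; 160 to the y side of the cage origin.
- pull_bow: dark steel bow on the gate's front: level round bar 10 thick, 110 long, parallel to the gate, 55 ahead of its middle plane, 195 above the bench. Origin at the bar's middle, 145 from the hinge along the gate; x square to the gate into the cage, y to the hinge. Fingers go down into the gap behind it (44 deep, 100 long, open above and below) and pull the gate by the bar. It carries no more than 30 N.
- thumb_pad (a point): middle of the top line of the red thumb lever, a round bar 14 thick, 30 long, square to the gate, in the gap behind the pull bow. At rest 190 above the bench, 145 from the hinge along the gate, 28 ahead of its middle plane, so 27 behind the middle of the bow's bar. Pressed, it sinks 75 mm per rad of latch bar.
- thumb_lever: the red thumb lever, one piece with the latch bar; origin 15 below thumb_pad and 15 nearer the gate. It bends above 13 N. Lifting the bar takes about 0.5 to 2 N here; once the nose meets the catch's rubber buffer it feels about 9 N more per mm, for at most 5 mm, then is rigid.
- latch_bar (a joint): flat steel latch bar on the gate's front, pivoted 220 from the hinge and 175 above the bench: 0 level (its weight holds it there, nose in the catch), grows as the lever is pressed, up to 0.40 rad. Let go, it falls back level. Once the gate has moved about 0.06 rad the nose is out of the catch.
- latch_nose (a point): centre of the bar's nose, a round end 12 thick, 85 from the pivot, behind the lip of a yellow catch on the cage post. The catch height differs each time and no reading gives it: the nose clears the lip after 7 to 25 mm of lift (0.08 to 0.30 rad) and 2.5 mm further meets a rubber buffer in the catch's roof. Not clear of the lip, the gate stops dead after about 0.02 rad.
- pack_a: black battery pack 62 x 120 x 18 lying in the cage; leave alone. Origin under its middle.
- pack_b: black battery pack like the other, lying in the cage; leave alone.
- screw_tin: steel tin, 60 across, 35 high, on the rear of the cage roof; leave alone.
- cleaner: white bottle with red cap, 52 across, 160 high; leave alone.
- tape_roll: blue roll of tape, 90 across, 20 high; leave alone.
- screwdriver: screwdriver, 170 long, lying; leave alone.
- heat_sink: finned aluminium block 60 x 60 x 28; leave alone.
- multimeter: yellow meter 150 x 75 x 30, lying; leave alone.

How it is judged:
By the outcome, as a careful person would: the job done as asked, in the order asked, and still so for the second after the job is handed in, with the robot touching nothing.
It also fails if it takes over 43 s, if anything falls off the work surface, if the arm or the gripper's body presses on something with over 40 N, if the wrist force passes 120 N, or if a joint passes its speed limit or range.

## Working session

There is one attempt and no reset: what is moved stays moved. The work goes in short steps, Python scripts to look and compute and a shell command to move; the robot and the scene stay as the last step left them, time stands still between calls to the robot, and variables do not carry over. Pictures are saved under pics/ and viewed, at most 10 in all, crops included, and the job is handed in when it is done.

```bash
mkdir -p pics; ls; python3 - <<'E'
from cell import *
import cv2,numpy as np
for c in("side","top"):
    p,d=snapshot(c); cv2.imwrite(f"pics/{c}0.png",p); np.save(f"{c}0.npy",d)
    cp=camera_params(c);M=np.linalg.inv(cp["camera_from_world"]);print(c,np.round(M,3).tolist(),np.round(cp["mtx"],1).tolist())
    for n in("pull_bow","thumb_lever","latch_bar","gate","cage"):
        for r in outline_of(c,n)[:2]:
            m=r["region"];z=np.median(d[m&(d>0)]);
            v,u=np.nonzero(m&(d>0));zz=d[v,u]
            P=np.linalg.inv(cp["mtx"])@np.vstack([u*zz,v*zz,zz]);W=(M@np.vstack([P,np.ones(len(u))]))[:3]
            print(n,round(r["conf"],2),np.round(r["centre"]),m.sum(),np.round(np.median(W,axis=1),3),np.round(np.percentile(W,[3,97],axis=1),3).tolist())
s=sense();print(s)
E
```

```text
pics
side [[-0.995, -0.063, 0.075, 0.452], [-0.098, 0.566, -0.819, 1.336], [0.009, -0.822, -0.569, 1.059], [0.0, 0.0, 0.0, 1.0]] [[496.6, 0.0, 279.0], [0.0, 496.6, 213.3], [0.0, 0.0, 1.0]]
pull_bow 0.55 [271. 208.] 147 [0.608 0.073 0.196] [[0.592, -0.159, 0.001], [0.649, 0.123, 0.201]]
thumb_lever 0.38 [262. 209.] 49 [0.628 0.066 0.182] [[0.616, 0.06, 0.167], [0.638, 0.072, 0.189]]
thumb_lever 0.37 [304. 179.] 202 [ 0.522 -0.421  0.022] [[0.492, -0.468, -0.001], [0.551, -0.402, 0.029]]
latch_bar 0.45 [258. 204.] 147 [0.645 0.024 0.178] [[0.614, -0.359, -0.003], [0.695, 0.071, 0.19]]
latch_bar 0.19 [224. 265.] 496 [0.736 0.163 0.021] [[0.702, 0.089, 0.009], [0.77, 0.236, 0.118]]
gate 0.71 [252. 212.] 579 [0.645 0.053 0.191] [[0.595, -0.176, 0.001], [0.674, 0.2, 0.2]]
cage 0.8 [228. 235.] 5982 [0.738 0.112 0.073] [[0.63, -0.25, -0.002], [0.849, 0.245, 0.2]]
top [[0.018, -0.992, 0.124, 0.401], [-1.0, -0.019, -0.006, 0.028], [0.008, -0.124, -0.992, 1.564], [0.0, 0.0, 0.0, 1.0]] [[466.3, 0.0, 282.4], [0.0, 466.3, 214.7], [0.0, 0.0, 1.0]]
pull_bow 0.47 [275. 202.] 256 [0.607 0.055 0.199] [
[... 601 characters left out ...]
, [0.848, 0.233, 0.203]]
{'time_s': 0.6, 'q': array([-1.29031722e+00,  3.78900549e-01,  1.73422709e+00, -2.29228690e-05,
        1.02847354e+00, -3.32784499e-02]), 'dq': array([-0.00034666, -0.00162982,  0.00127684,  0.00099236, -0.00021336,
       -0.00112954]), 'effort': array([ 2.45781112e-04, -7.63387084e+01, -4.34598756e+01,  6.51510875e-02,
        3.90872103e-02, -1.00254990e-04]), 'eef_pos': array([ 0.21604954, -0.66582805,  0.23091794]), 'ee_rot': array([-3.14158348e+00,  1.93390863e-05,  3.13769393e-01]), 'contact_force': array([-0.18940002, -0.27673248,  0.60318937]), 'wrist_torque': array([ 0.01801503, -0.03780345, -0.00345031]), 'finger_force': 0.0, 'width': 0.09084528093191574}
```

```bash
python3 - <<'E'
from cell import *
import cv2,numpy as np
p,d=snapshot("top");cp=camera_params("top");M=np.linalg.inv(cp["camera_from_world"])
cv2.imwrite("pics/crop.png",cv2.resize(p[100:320,130:430],None,fx=2.6,fy=2.6,interpolation=cv2.INTER_CUBIC))
def pts(c,n,z0,z1,k=0):
    d=np.load(f"{c}0.npy");cp=camera_params(c);M=np.linalg.inv(cp["camera_from_world"])
    m=outline_of(c,n)[k]["region"];v,u=np.nonzero(m&(d>0));zz=d[v,u]
    W=(M@np.vstack([np.linalg.inv(cp["mtx"])@np.vstack([u*zz,v*zz,zz]),np.ones(len(u))]))[:3].T
    return W[(W[:,2]>z0)&(W[:,2]<z1)]
snapshot("side")
for c in("top","side"):
  for n in("pull_bow","gate"):
    W=pts(c,n,.188,.21)
    l=cv2.fitLine(W[:,:2].astype(np.float32),cv2.DIST_HUBER,0,.005,.005).ravel()
    t=(W[:,:2]-l[2:])@l[:2]
    print(c,n,len(W),l,np.degrees(np.arctan2(l[1],l[0])),np.round([l[2:]+l[:2]*q for q in(np.percentile(t,1),np.percentile(t,99))],3).tolist())
E
```

```text
top pull_bow 135 [ 0.21745124 -0.9760712   0.605051    0.06492777] -77.44062 [[0.594, 0.115], [0.619, 0.0]]
top gate 585 [ 0.03726652 -0.99930537  0.64385986  0.06430726] -87.86429 [[0.639, 0.202], [0.648, -0.058]]
side pull_bow 162 [ 0.16195315 -0.98679847  0.6090917   0.07131825] -80.67971 [[0.601, 0.121], [0.62, 0.002]]
side gate 342 [ 0.14422707 -0.98954463  0.6416606   0.100052  ] -81.70747 [[0.626, 0.206], [0.666, -0.065]]
```

View pics/crop.png

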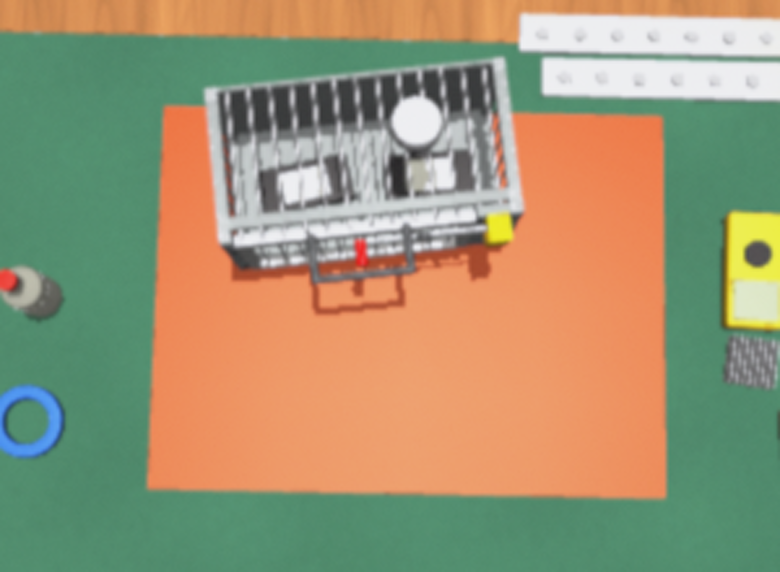

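View pics/side0.png

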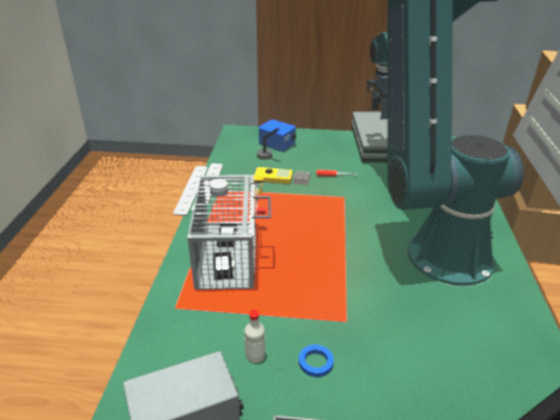

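```bash
python3 - <<'E'
from cell import *
import cv2,numpy as np
def world(c,m,z):
    cp=camera_params(c);M=np.linalg.inv(cp["camera_from_world"]);v,u=np.nonzero(m)
    r=M[:3,:3]@np.linalg.inv(cp["mtx"])@np.vstack([u,v,np.ones(len(u))]);return (M[:3,3:]+r*(z-M[2,3])/r[2]).T
p=cv2.imread("pics/top0.png").astype(int);b,g,r=p[...,0],p[...,1],p[...,2]
H,Wd=r.shape;V,U=np.mgrid[:H,:Wd]
box=(U>245)&(U<295)&(V>184)&(V<212)
red=box&(r>150)&(g<60)&(b<60)
print("red",red.sum()); W=world("top",red,.188);print(W.mean(0).round(4),W.min(0).round(3),W.max(0).round(3))
# bar: darkest row for each column between ends
us=np.arange(255,285);pt=[]
for u in us:
    col=r[195:212,u].astype(float);w=np.clip(col.max()-60-col,0,None)*(col<130)
    if w.sum()>0: pt.append((u,195+(w*np.arange(17)).sum()/w.sum()))
pt=np.array(pt);print(pt[::5].round(1).tolist())
cp=camera_params("top");M=np.linalg.inv(cp["camera_from_world"])
R=M[:3,:3]@np.linalg.inv(cp["mtx"])@np.c_[pt,np.ones(len(pt))].T;B=(M[:3,3:]+R*(.198-M[2,3])/R[2])[:2].T
l=cv2.fitLine(B.astype(np.float32),cv2.DIST_HUBER,0,.001,.001).ravel();print("bar",l,np.degrees(np.arctan2(l[1],l[0])),np.abs((B-l[2:])@[-l[1],l[0]]).max())
# cage roof
d=np.load("top0.npy");v,u=np.nonzero(d>0);zz=d[v,u]
X=(M@np.vstack([np.linalg.inv(cp["mtx"])@np.vstack([u*zz,v*zz,zz]),np.ones(len(u))]))[:3].T
k=(X[:,2]>.193)&(X[:,2]<.21)&(X[:,0]>.65)&(X[:,0]<.95)&(abs(X[:,1]-.07)<.25);k[np.isnan(k)]=0
print(cv2.minAreaRect(X[k][:,:2].astype(np.float32)))
E
```

```text
red 23
[0.6224 0.0624 0.188 ] [0.611 0.055 0.188] [0.635 0.067 0.188]
[[255.0, 206.6], [260.0, 195.0], [265.0, 206.0], [270.0, 205.0], [275.0, 205.0], [280.0, 204.0]]
bar [ 0.12151376 -0.9925898   0.59831506  0.06490919] -83.02052 0.03405726055386397
((0.7342365384101868, 0.06079933047294617), (0.2072264850139618, 0.35178354382514954), 7.146518230438232)
```

```bash
cat > go.py <<'E'
import sys,numpy as np
from scipy.spatial.transform import Rotation as R
from cell import sense
# usage: go.py x y z yaw_deg : shares from current pose to target, tool down
s=sense();p=s["eef_pos"];C=R.from_euler("xyz",s["ee_rot"])
if len(sys.argv)>4:
    t=np.array(list(map(float,sys.argv[1:4])));T=R.from_euler("xyz",[np.pi,0,np.radians(float(sys.argv[4]))])
    print("off",np.round(C.inv().apply(t-p)/.8,4).tolist(),"rot",np.round((C.inv()*T).as_rotvec()/np.pi,4).tolist())
print(s["time_s"],p.round(4),np.degrees(s["ee_rot"]).round(2),s["contact_force"].round(2),s["q"].round(2))
E
python3 -m handwheel '{"offset":[[0.765,-0.709,-0.075],[0.765,-0.709,-0.075],[0.765,-0.709,-0.075],[0.765,-0.709,-0.075],[0.765,-0.709,-0.075]],"rotation":[[0,0,0],[0,0,0],[0,0,0],[0,0,0],[0,0,0]]}' -1
python3 -m handwheel '{"offset":[[0.5,-0.463,-0.05],[0.5,-0.463,-0.05],[0.5,-0.463,-0.05],[0.5,-0.463,-0.05],[0.5,-0.463,-0.05]],"rotation":[[0,0,0],[0,0,0],[0,0,0],[0,0,0],[0,0,0]]}'
python3 go.py 0.6225 0.0625 0.29 97.1
```

```text
time_s: 1.4
eef_pos: [0.3383, -0.4464, 0.2491]
ee_rot: [3.141, -0.0, 0.313]
contact_force: [0.8, -0.7, 0.6]
width: 0.0542
finger_force: 0.0
time_s: 1.9
eef_pos: [0.4601, -0.2287, 0.2677]
ee_rot: [3.141, -0.0, 0.314]
contact_force: [0.2, -1.4, 0.2]
width: 0.0143
finger_force: 0.0
off [0.3054, -0.2836, -0.0279] rot [0.0002, -0.0, -0.4396]
1.9 [ 0.4601 -0.2287  0.2677] [ 1.7997e+02 -3.0000e-02  1.7970e+01] [ 0.23 -1.45  0.19] [-0.51  0.03  2.08  0.    1.02  0.75]
```

```bash
python3 -m handwheel '{"offset":[[0.305,-0.284,-0.028],[0.305,-0.284,-0.028],[0.305,-0.284,-0.028],[0.305,-0.284,-0.028],[0.305,-0.284,-0.028]],"rotation":[[0,0,0],[0,0,0],[0,0,0],[0,0,0],[0,0,0]]}'
python3 -m handwheel '{"offset":[[0,0,0],[0,0,0],[0,0,0],[0,0,0],[0,0,0]],"rotation":[[0,0,-0.22],[0,0,-0.22],[0,0,-0.22],[0,0,-0.22],[0,0,-0.22]]}'
python3 go.py 0.6225 0.0625 0.29 97.1
```

```text
time_s: 2.4
eef_pos: [0.5813, -0.0104, 0.2843]
ee_rot: [3.141, -0.001, 0.314]
contact_force: [1.5, -0.7, 1.4]
width: 0.0004
finger_force: 0.0
time_s: 2.9
eef_pos: [0.5806, -0.0125, 0.284]
ee_rot: [3.142, -0.0, 1.011]
contact_force: [0.1, -0.4, 1.0]
width: 0.0005
finger_force: 0.0
off [0.1072, -0.0054, -0.0075] rot [0.0, -0.0, -0.2177]
2.9 [ 0.5806 -0.0125  0.284 ] [180.    -0.    57.92] [ 0.05 -0.42  1.04] [-0.06  0.13  1.95  0.    1.07  0.5 ]
```

```bash
python3 -m handwheel '{"offset":[[0.107,-0.005,-0.007],[0.107,-0.005,-0.007],[0.107,-0.005,-0.007],[0.107,-0.005,-0.007],[0.107,-0.005,-0.007]],"rotation":[[0,0,-0.218],[0,0,-0.218],[0,0,-0.218],[0,0,-0.218],[0,0,-0.218]]}'
python3 go.py 0.6225 0.0625 0.24 97.1
python3 - <<'E'
from cell import *
import cv2
p,d=snapshot("side");cv2.imwrite("pics/c2.png",cv2.resize(p[150:270,180:330],None,fx=5,fy=5,interpolation=cv2.INTER_CUBIC))
E
```

```text
time_s: 3.4
eef_pos: [0.6231, 0.0622, 0.2894]
ee_rot: [-3.141, -0.0, 1.696]
contact_force: [-0.7, -0.3, 0.0]
width: 0.0008
finger_force: 0.0
off [0.0004, -0.0007, 0.0618] rot [-0.0, -0.0, 0.0005]
3.4 [0.6231 0.0622 0.2894] [-179.99   -0.     97.19] [-0.72 -0.34  0.04] [ 0.06  0.2   1.85  0.    1.09 -0.06]
```

View pics/c2.png

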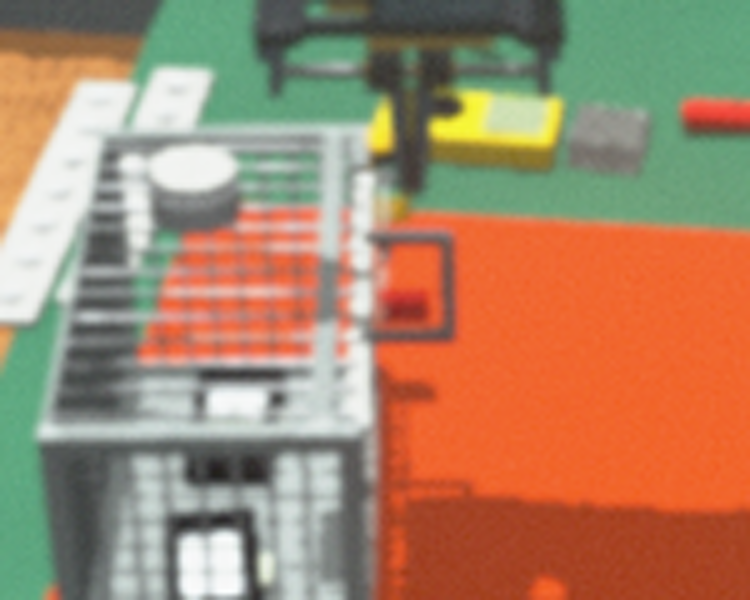

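```bash
python3 - <<'E'
from cell import *
import cv2,numpy as np
from scipy.spatial.transform import Rotation as R
cp=camera_params("side")
def pr(X):
    c=cp["camera_from_world"]@np.r_[X,1];q=cp["mtx"]@c[:3];q=q[:2]/q[2];return ((q-[180,150])*5+2).round(0)
Y=R.from_euler("z",7.1,degrees=True)
L=np.array([.6225,.0625,.190])
off=lambda x,y,z:L+Y.apply([x,y,z])
print("tip",pr([.6231,.0622,.2724]),"finger sides",pr(off(-.0135,0,.082)),pr(off(.0135,0,.082)))
print("lever ends",pr(off(-.015,0,-.007)),pr(off(.015,0,-.007)))
print("bar ends",pr(off(-.027,.055,.005)),pr(off(-.027,-.055,.005)))
print("roof near front corner",pr(off(.028,-.015+.175,.01)), pr(off(.208,-.015+.175,.01)))
cp=camera_params("top")
def pt(X):
    c=cp["camera_from_world"]@np.r_[X,1];q=cp["mtx"]@c[:3];q=q[:2]/q[2];return ((q-[130,100])*2.6+1).round(0)
print("TOP bar",pt(off(-.027,.055,.01)),pt(off(-.027,-.055,.01)),"lever",pt(off(-.015,0,0)),pt(off(.015,0,0)))
E
```

```text
tip [411. 179.] finger sides [434. 180.] [389. 180.]
lever ends [437. 301.] [389. 302.]
bar ends [457. 336.] [455. 237.]
roof near front corner [363. 436.] [ 45. 438.]
TOP bar [315. 283.] [412. 273.] lever [363. 269.] [360. 243.]
```

```bash
python3 -m handwheel '{"offset":[[0.001,0.003,0.02],[0.001,0.003,0.05],[0.001,0.003,0.07],[0.001,0.003,0.08],[0.001,0.003,0.085]],"rotation":[[0,0,0],[0,0,0],[0,0,0],[0,0,0],[0,0,0]]}'
python3 -m handwheel '{"offset":[[0,0,0],[0,0,0]],"rotation":[[0,0,0],[0,0,0]]}'
python3 go.py 0.6255 0.063 0.214 97.1
python3 - <<'E'
from cell import *
import cv2
p,d=snapshot("side");q=snapshot("top")[0];cv2.imwrite("pics/c3.png",cv2.hconcat([cv2.resize(p[180:230,230:300],None,fx=5.5,fy=8,interpolation=cv2.INTER_CUBIC),cv2.resize(q[165:225,235:305],None,fx=5.5,fy=400/60,interpolation=cv2.INTER_CUBIC)]))
E
```

```text
time_s: 3.95
eef_pos: [0.6251, 0.0629, 0.2204]
ee_rot: [-3.14, -0.0, 1.689]
contact_force: [0.9, 0.1, -0.4]
width: 0.0007
finger_force: 0.0
time_s: 4.15
eef_pos: [0.6258, 0.063, 0.2222]
ee_rot: [3.141, 0.0, 1.69]
contact_force: [-0.4, 0.3, -0.8]
width: 0.0001
finger_force: 0.0
off [0.0001, -0.0004, 0.0103] rot [0.0003, 0.0, -0.0017]
4.15 [0.6258 0.063  0.2222] [179.94   0.    96.8 ] [-0.41  0.31 -0.77] [ 0.06  0.28  1.89  0.    0.97 -0.06]
```

View pics/c3.png

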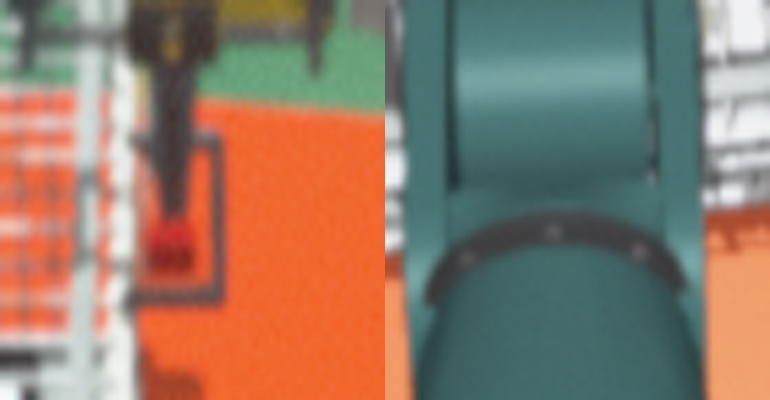

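```bash
cat > chk.py <<'E'
from cell import sense
s=sense();f=s["contact_force"];print("z",s["eef_pos"][2].round(4),"F",f.round(2),"t",s["time_s"])
raise SystemExit(int(f[2]>4))
E
python3 -m handwheel '{"offset":[[0,0,0.007],[0,0,0.013],[0,0,0.018],[0,0,0.018],[0,0,0.018]],"rotation":[[0,0,-0.001],[0,0,-0.001],[0,0,-0.001],[0,0,-0.001],[0,0,-0.001]]}' >/dev/null
python3 chk.py && python3 -m handwheel '{"offset":[[0,0,0.003],[0,0,0.006],[0,0,0.006],[0,0,0.006]],"rotation":[[0,0,0],[0,0,0],[0,0,0],[0,0,0]]}' >/dev/null
python3 chk.py; python3 go.py 0.6255 0.063 0.201 97.1
```

```text
z 0.207 F [-1.05 -1.28  0.27] t 4.75
z 0.2023 F [ 0.06 -0.5   0.78] t 5.15
off [0.0, 0.0001, 0.0016] rot [-0.0, 0.0, -0.0006]
5.15 [0.6254 0.063  0.2023] [-180.    0.   97.] [ 0.06 -0.5   0.78] [ 0.06  0.3   1.9  -0.    0.94 -0.06]
```

```bash

python3 -m handwheel '{"offset":[[0,0,0.001],[0,0,0.001],[0,0,0.001]],"rotation":[[0,0,0],[0,0,0],[0,0,0]]}' >/dev/null; python3 chk.py &&
python3 -m handwheel '{"offset":[[0,0,0.001],[0,0,0.001],[0,0,0.001]],"rotation":[[0,0,0],[0,0,0],[0,0,0]]}' >/dev/null && python3 chk.py &&
python3 -m handwheel '{"offset":[[0,0,0.001],[0,0,0.001],[0,0,0.001]],"rotation":[[0,0,0],[0,0,0],[0,0,0]]}' >/dev/null && python3 chk.py &&
python3 -m handwheel '{"offset":[[0,0,0.001],[0,0,0.001],[0,0,0.001]],"rotation":[[0,0,0],[0,0,0],[0,0,0]]}' >/dev/null && python3 chk.py &&
python3 -m handwheel '{"offset":[[0,0,0.001],[0,0,0.001],[0,0,0.001]],"rotation":[[0,0,0],[0,0,0],[0,0,0]]}' >/dev/null && python3 chk.py &&
python3 -m handwheel '{"offset":[[0,0,0.001],[0,0,0.001],[0,0,0.001]],"rotation":[[0,0,0],[0,0,0],[0,0,0]]}' >/dev/null && python3 chk.py
```

```text
z 0.2016 F [0.74 1.07 0.41] t 5.45
z 0.2007 F [-0.15  0.81  1.17] t 5.75
z 0.1999 F [0.33 0.54 0.99] t 6.05
z 0.1991 F [0.24 0.75 0.05] t 6.35
z 0.1983 F [0.5  0.09 1.02] t 6.65
z 0.1975 F [ 0.07  0.2  -0.56] t 6.95
```

```bash

python3 -m handwheel '{"offset":[[0,0,0.001],[0,0,0.001],[0,0,0.001]],"rotation":[[0,0,0],[0,0,0],[0,0,0]]}' >/dev/null; python3 chk.py &&
python3 -m handwheel '{"offset":[[0,0,0.001],[0,0,0.001],[0,0,0.001]],"rotation":[[0,0,0],[0,0,0],[0,0,0]]}' >/dev/null && python3 chk.py &&
python3 -m handwheel '{"offset":[[0,0,0.001],[0,0,0.001],[0,0,0.001]],"rotation":[[0,0,0],[0,0,0],[0,0,0]]}' >/dev/null && python3 chk.py &&
python3 -m handwheel '{"offset":[[0,0,0.001],[0,0,0.001],[0,0,0.001]],"rotation":[[0,0,0],[0,0,0],[0,0,0]]}' >/dev/null && python3 chk.py &&
python3 -m handwheel '{"offset":[[0,0,0.001],[0,0,0.001],[0,0,0.001]],"rotation":[[0,0,0],[0,0,0],[0,0,0]]}' >/dev/null && python3 chk.py &&
python3 -m handwheel '{"offset":[[0,0,0.001],[0,0,0.001],[0,0,0.001]],"rotation":[[0,0,0],[0,0,0],[0,0,0]]}' >/dev/null && python3 chk.py &&
python3 -m handwheel '{"offset":[[0,0,0.001],[0,0,0.001],[0,0,0.001]],"rotation":[[0,0,0],[0,0,0],[0,0,0]]}' >/dev/null && python3 chk.py &&
python3 -m handwheel '{"offset":[[0,0,0.001],[0,0,0.001],[0,0,0.001]],"rotation":[[0,0,0],[0,0,0],[0,0,0]]}' >/dev/null && python3 chk.py &&
python3 -m handwheel '{"offset":[[0,0,0.001],[0,0,0.001],[0,0,0.001]],"rotation":[[0,0,0],[0,0,0],[0,0,0]]}' >/dev/null && python3 chk.py &&
python3 -m handwheel '{"offset":[[0,0,0.001],[0,0,0.001],[0,0,0.001]],"rotation":[[0,0,0],[0,0,0],[0,0,0]]}' >/dev/null && python3 chk.py
```

```text
z 0.1969 F [-0.9   1.49  5.02] t 7.25
```

```bash

python3 -m handwheel '{"offset":[[0,0,0],[0,0,0]],"rotation":[[0,0,0],[0,0,0]]}' >/dev/null; python3 chk.py; python3 -m handwheel '{"offset":[[0,0,0.0003],[0,0,0.0003]],"rotation":[[0,0,0],[0,0,0]]}' >/dev/null; python3 chk.py;python3 go.py 0.6255 0.063 0.197 97.1
```

```text
z 0.1969 F [-1.23  1.21  4.56] t 7.45
z 0.1966 F [-1.68  1.21  6.43] t 7.65
off [-0.0, 0.0, -0.0005] rot [0.0, -0.0, -0.0006]
7.65 [0.6255 0.063  0.1966] [179.99  -0.    97.  ] [-1.68  1.21  6.43] [ 0.06  0.31  1.9   0.    0.93 -0.06]
```

```bash

python3 -m handwheel '{"offset":[[0,-0.001,-0.0008],[0,-0.003,-0.0008],[0,-0.005,-0.0008],[0,-0.0075,-0.0008],[0,-0.0075,-0.0008]],"rotation":[[0,0,0],[0,0,0],[0,0,0],[0,0,0],[0,0,0]]}' >/dev/null; python3 chk.py;python3 -m handwheel '{"offset":[[0,-0.001,0],[0,-0.002,0],[0,-0.003,0],[0,-0.003,0]],"rotation":[[0,0,0],[0,0,0],[0,0,0],[0,0,0]]}' >/dev/null; python3 chk.py;python3 go.py
```

```text
z 0.1971 F [1.61 0.48 3.49] t 8.15
z 0.1971 F [ 1.54 -0.03  4.09] t 8.55
8.55 [0.617  0.0619 0.1971] [-180.   -0.   97.] [ 1.54 -0.03  4.09] [ 0.06  0.3   1.92  0.    0.93 -0.06]
```

```bash
python3 -m handwheel '{"offset":[[0.0008,-0.0031,0],[0.0017,-0.0063,0]],"rotation":[[0,0,0.0056],[0,0,0.0111]]}' >/dev/null; python3 chk.py
python3 -m handwheel '{"offset":[[0.0008,-0.0031,0],[0.0017,-0.0063,0]],"rotation":[[0,0,0.0056],[0,0,0.0111]]}' >/dev/null; python3 chk.py;python3 go.py
```

```text
z 0.1972 F [3.49 0.82 2.01] t 8.75
z 0.1972 F [3.33 0.99 3.24] t 8.95
8.95 [0.6066 0.0637 0.1972] [ 1.7999e+02 -1.0000e-02  9.2910e+01] [3.33 0.99 3.24] [0.07 0.28 1.94 0.   0.92 0.02]
```

```bash
python3 -m handwheel '{"offset":[[0.0008,-0.0031,0],[0.0017,-0.0063,0],[0.0026,-0.0094,0],[0.0036,-0.0125,0],[0.0046,-0.0156,0]],"rotation":[[0,0,0.0056],[0,0,0.0111],[0,0,0.0167],[0,0,0.0222],[0,0,0.0278]]}' >/dev/null; python3 chk.py
python3 -m handwheel '{"offset":[[0.0017,-0.0063,0],[0.0036,-0.0125,0],[0.0057,-0.0187,0],[0.0080,-0.0248,0],[0.0106,-0.0308,0]],"rotation":[[0,0,0.0111],[0,0,0.0222],[0,0,0.0333],[0,0,0.0444],[0,0,0.0556]]}' >/dev/null; python3 chk.py;python3 go.py
python3 - <<'E'
from cell import *
import cv2
p,d=snapshot("side");cv2.imwrite("pics/c4.png",cv2.resize(p[170:290,190:340],None,fx=5,fy=5,interpolation=cv2.INTER_CUBIC))
E
```

```text
z 0.197 F [0.34 1.94 0.92] t 9.45
z 0.1971 F [2.76 2.84 0.17] t 9.95
9.95 [0.5695 0.076  0.1971] [180.    -0.    77.86] [2.76 2.84 0.17] [0.09 0.23 2.01 0.   0.9  0.3 ]
```

View pics/c4.png

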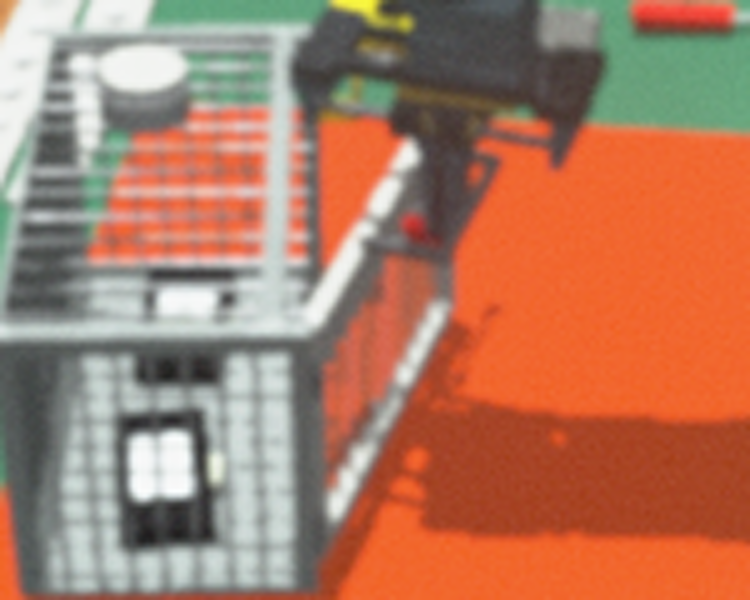

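```bash
cat > /dev/null; 
python3 -m handwheel '{"offset":[[0.0017,-0.0063,0],[0.0036,-0.0125,0],[0.0057,-0.0187,0],[0.0080,-0.0248,0],[0.0106,-0.0308,0]],"rotation":[[0,0,0.0111],[0,0,0.0222],[0,0,0.0333],[0,0,0.0444],[0,0,0.0556]]}' >/dev/null; python3 chk.py &&
python3 -m handwheel '{"offset":[[0.0017,-0.0063,0],[0.0036,-0.0125,0],[0.0057,-0.0187,0],[0.0080,-0.0248,0],[0.0106,-0.0308,0]],"rotation":[[0,0,0.0111],[0,0,0.0222],[0,0,0.0333],[0,0,0.0444],[0,0,0.0556]]}' >/dev/null; python3 chk.py &&
python3 -m handwheel '{"offset":[[0.0017,-0.0063,0],[0.0036,-0.0125,0],[0.0057,-0.0187,0],[0.0080,-0.0248,0],[0.0106,-0.0308,0]],"rotation":[[0,0,0.0111],[0,0,0.0222],[0,0,0.0333],[0,0,0.0444],[0,0,0.0556]]}' >/dev/null; python3 chk.py;python3 go.py
```

```text
z 0.1971 F [ 2.15  1.03 -0.07] t 10.5
z 0.1972 F [ 2.36 -0.17  0.5 ] t 11.0
z 0.1972 F [2.   0.4  1.23] t 11.5
11.5 [0.5114 0.1267 0.1972] [ 1.7998e+02 -1.0000e-02  4.7900e+01] [2.   0.4  1.23] [ 0.2   0.15  2.1  -0.    0.89  0.93]
```

```bash

python3 -m handwheel '{"offset":[[0.0017,-0.0063,0],[0.0036,-0.0125,0],[0.0057,-0.0187,0],[0.0080,-0.0248,0],[0.0106,-0.0308,0]],"rotation":[[0,0,0.0111],[0,0,0.0222],[0,0,0.0333],[0,0,0.0444],[0,0,0.0556]]}' >/dev/null; python3 chk.py &&
python3 -m handwheel '{"offset":[[0.0017,-0.0063,0],[0.0036,-0.0125,0],[0.0057,-0.0187,0],[0.0080,-0.0248,0],[0.0106,-0.0308,0]],"rotation":[[0,0,0.0111],[0,0,0.0222],[0,0,0.0333],[0,0,0.0444],[0,0,0.0556]]}' >/dev/null; python3 chk.py &&
python3 -m handwheel '{"offset":[[0.0017,-0.0063,0],[0.0036,-0.0125,0],[0.0057,-0.0187,0],[0.0080,-0.0248,0],[0.0106,-0.0308,0]],"rotation":[[0,0,0.0111],[0,0,0.0222],[0,0,0.0333],[0,0,0.0444],[0,0,0.0556]]}' >/dev/null; python3 chk.py &&
python3 -m handwheel '{"offset":[[0.0008,-0.0031,0],[0.0017,-0.0063,0],[0.0026,-0.0094,0],[0.0036,-0.0125,0],[0.0046,-0.0156,0]],"rotation":[[0,0,0.0056],[0,0,0.0111],[0,0,0.0167],[0,0,0.0222],[0,0,0.0278]]}' >/dev/null; python3 chk.py
python3 -m handwheel '{"offset":[[0.0008,-0.0031,0],[0.0017,-0.0063,0],[0.0026,-0.0094,0],[0.0036,-0.0125,0],[0.0046,-0.0156,0]],"rotation":[[0,0,0.0056],[0,0,0.0111],[0,0,0.0167],[0,0,0.0222],[0,0,0.0278]]}' >/dev/null; python3 chk.py;python3 go.py
python3 - <<'E'
from cell import *
import cv2
p,d=snapshot("side");cv2.imwrite("pics/c5.png",cv2.resize(p[170:290,190:340],None,fx=5,fy=5,interpolation=cv2.INTER_CUBIC))
E
```

```text
z 0.1972 F [ 2.47 -0.56  1.37] t 12.0
z 0.1972 F [ 3.19 -1.55  1.06] t 12.5
z 0.1972 F [ 2.41 -0.7   0.34] t 13.0
z 0.1971 F [ 2.06 -0.06  1.38] t 13.5
z 0.1971 F [ 1.48 -1.3   1.38] t 14.0
14.0 [0.4867 0.2261 0.1971] [180.     0.     7.85] [ 1.48 -1.3   1.38] [ 0.39  0.17  2.08 -0.    0.89  1.83]
```

View pics/c5.png

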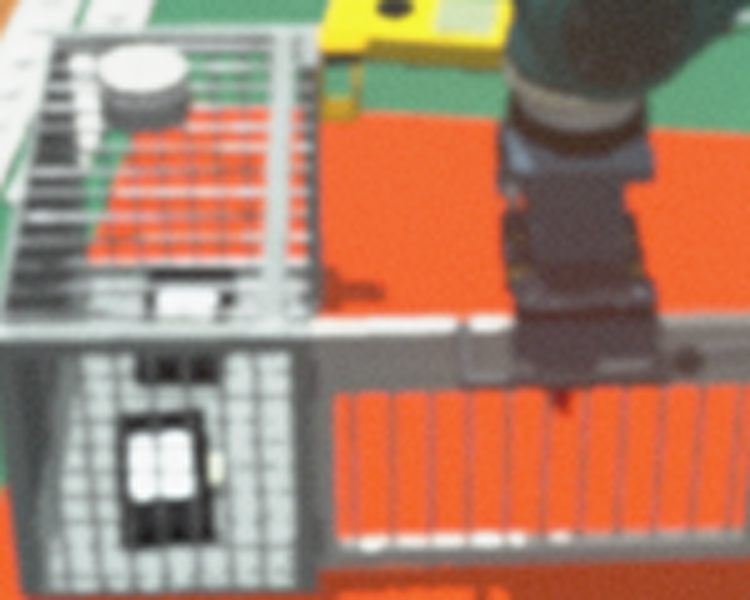

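```bash

python3 -m handwheel '{"offset":[[0,0.003,0],[0,0.006,0],[0,0.008,0],[0,0.008,-0.006],[0,0.008,-0.014]],"rotation":[[0,0,0],[0,0,0],[0,0,0],[0,0,0],[0,0,0]]}' >/dev/null; python3 chk.py
python3 -m handwheel '{"offset":[[0,0,-0.012],[0,0,-0.03],[0,0,-0.06],[0,0,-0.11],[0,0,-0.16]],"rotation":[[0,0,0],[0,0,0],[0,0,0],[0,0,0],[0,0,0]]}' >/dev/null; python3 chk.py
python3 -m handwheel '{"offset":[[-0.05,-0.06,0],[-0.1,-0.12,0],[-0.1,-0.12,0],[-0.1,-0.12,0],[-0.1,-0.12,0]],"rotation":[[0,0,0],[0,0,0],[0,0,0],[0,0,0],[0,0,0]]}' >/dev/null; python3 go.py
python3 - <<'E'
from cell import *
import cv2,numpy as np
p,d=snapshot("side");cv2.imwrite("pics/c6.png",cv2.resize(p[170:290,190:340],None,fx=5,fy=5,interpolation=cv2.INTER_CUBIC))
for c in("side","top"):
    if c=="top": p,d=snapshot(c)
    cp=camera_params(c);M=np.linalg.inv(cp["camera_from_world"])
    m=outline_of(c,"gate")[0]["region"];v,u=np.nonzero(m&(d>0));zz=d[v,u]
    W=(M@np.vstack([np.linalg.inv(cp["mtx"])@np.vstack([u*zz,v*zz,zz]),np.ones(len(u))]))[:3].T
    W=W[(W[:,2]>.188)&(W[:,2]<.197)];l=cv2.fitLine(W[:,:2].astype(np.float32),cv2.DIST_HUBER,0,.002,.002).ravel();print(c,len(W),np.degrees(np.arctan2(l[1],l[0])),l[2:])
E
```

```text
z 0.2085 F [ 0.95 -0.57  0.88] t 14.55
z 0.3387 F [ 0.07  0.82 -0.06] t 15.05
15.55 [0.395  0.3038 0.3373] [-1.7998e+02 -7.0000e-02  8.0100e+00] [ 0.07 -0.35  0.01] [ 0.61 -0.07  2.05 -0.    1.16  2.04]
side 441 8.208949 [0.5131239  0.19778307]
top 381 8.358175 [0.48873487 0.18906136]
```

View pics/c6.png

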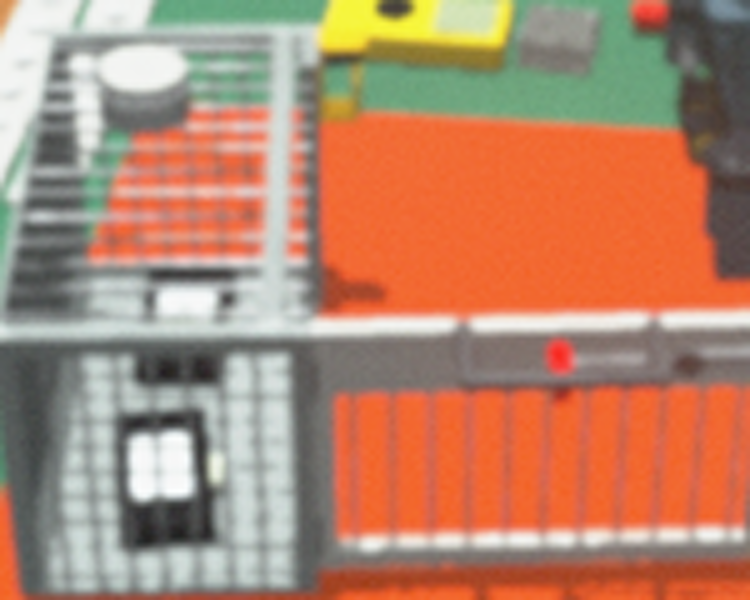

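The gate lies along world angle 8.3° with the cage at about 7°, so it is open about 89°. The lever at (560,355) is back up, the bar is level, and the gripper is clear.

```bash
python3 -c "from cell import sign_off;print(sign_off())"
```

```text
the job is handed in; nothing more can be done
None
```

The gate is open about 89° and the job is handed in at about 16 s: the latch was freed by feeling for the buffer (about 6 N, limit 13 N), the bar is back level, and the robot is touching nothing.

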